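# Crank the picking bin forward

### The job

Take the crank from the yellow tray, fit it fully down onto the square shaft of the slide and turn it clockwise until the bin's red pointer stands over the green flag. Then lift the crank off and set it back upright in the yellow tray, hub flat on the tray's floor and its whole length, with the knob, over the tray, without shifting the bin. Move the bin only with the crank: do not touch the bin with the arm or gripper, do not shift the flag, and leave the other things on the bench alone.

Things in the scene. Friction and masses are not known exactly. Their poses are not given: they have to be found in the camera images.
- crank_grip (a point): Centre of the red grip block of the loose crank (0.4 kg), on the socket's axis, 63 mm above the hub's underside. Block 30 x 30 mm, 46 mm high, sides along the crank's x and y. Below it an aluminium arm (22 wide, 10 thick, underside 30 mm above the hub's underside) runs along +x to a black knob. x from hub to knob, z up. The crank stands stably on its hub.
- crank_socket (a point): Centre of the underside of the crank's dark steel hub, 44 mm square, 30 mm high: the mouth of its square socket, 20.5 mm wide, 30 mm deep, open downward, chamfered. Same axes as crank_grip, the socket's sides along x and y.
- crank_knob (a point): Centre of the crank's black knob, which spins freely on its pin: 26 mm across, 55 mm high, from 40 to 95 mm above the hub's underside; 90 mm from the socket's axis; same axes as crank_grip.
- shaft_foot (a point): Foot of an upright square steel shaft, 18 mm wide, 26 tall (top 8 tapered), on top of a grey gearbox 110 x 110, 85 mm high. The hub's underside rests here when the crank is fully on. z up; x, y square to the flats, turning with it. Crank fits in any quarter turn. Clockwise from above draws the bin to the gearbox, 80 mm a turn; takes 2 N at the knob and stays put. The stop is past the flag.
- carriage: Carriage with an open blue bin 100 x 104 mm, top 74 mm above the table, on the rails behind the gearbox (seen from the robot). The slide's grey base is 150 mm wide, from 70 mm before the shaft to 300 mm beyond. Origin at table height under the middle of the bin's edge nearest the shaft; x points straight away from the shaft, y to the pointer's side. Moves only along x, to be moved only by the crank.
- pointer (a point): Tip of the bin's red pointer, a 4 mm wide bar at the bin's end nearest the shaft, its top 43 mm above the table, standing out from the bin's +y side over the green flag's track. Axes as carriage.
- flag_mid (a point): Top centre of the green flag, a clip 14 mm wide along the slide, 36 mm across it, top 30 mm above the table, on the strip beside the bin, between the bin's pointer and the gearbox. x points along the slide away from the gearbox. It marks the picking place and must not be moved.
- tray_in (a point): Centre of the floor of the fixed yellow shallow tray where the crank lives: outside 210 (x) x 120 (y) mm, walls 4 mm thick, rim 14 mm above the table; x along its length.
- tape_roll: Bystander, leave alone: cardboard-coloured roll of packing tape lying flat, 100 mm across, 48 mm high; origin centre of its underside
- small_carton: Bystander, leave alone: closed cardboard carton 120 x 160 x 70 mm; origin centre of its underside
- spray_can: Bystander, leave alone: blue can 56 mm across, 150 mm high; origin centre of its underside
- parts_bin: Bystander, leave alone: open blue bin 170 x 110 x 70 mm; origin centre of its underside
- wrench: Bystander, leave alone: steel wrench lying flat; origin at the middle of its underside
- mug: Bystander, leave alone: white mug 80 mm across, 90 mm high; origin centre of its underside

How it is judged:
On the way, in this order (a step that is already met when the one before it is completed fails the run):
1. the crank is fully down on the square shaft (distance between crank_socket and shaft_foot below 0.005 m and angle between crank_socket's own z axis and vertical below 0.08 rad), for 0.2 s.
2. the pointer is over the green flag, with the crank still on the shaft (all of step 1 and x of pointer in the frame of flag_mid between -0.007 and 0.007 m), for 0.2 s.
At the end, for the whole second after the job is handed in: Pointer at rest within 7 mm of the flag's middle along the slide; crank upright (0.08 rad) in the tray, hub underside within 6 mm of the tray floor, hub centre within 85 (along) and 40 mm (across) of the tray's centre, knob centre within 105 and 60 mm (x of pointer in the frame of flag_mid between -0.007 and 0.007 m and angle between crank_socket's own z axis and vertical below 0.08 rad and linear speed of carriage below 0.01 m/s and x of crank_socket in the frame of tray_in between -0.085 and 0.085 m and y of crank_socket in the frame of tray_in between -0.04 and 0.04 m and z of crank_socket in the frame of tray_in between -0.006 and 0.006 m and x of crank_knob in the frame of tray_in between -0.105 and 0.105 m and y of crank_knob in the frame of tray_in between -0.06 and 0.06 m); the robot touches nothing.
It fails at once if the arm or gripper touches the bin or its carriage (contact force between any of the fingers, the arm and carriage above 1 N).
It fails at once if the green flag is shifted by more than 5 mm (distance of flag_mid from where it was at the start of the episode above 0.005 m).
It fails at once if a bystander is shifted by more than 25 mm (distance of any of tape_roll, small_carton, spray_can, parts_bin, wrench, mug from where it was at the start of the episode above 0.025 m).
It also fails if it takes over 72 s, if anything falls off the work surface, if the arm or the gripper's body presses on something with over 40 N, if the wrist force passes 120 N, or if a joint passes its speed limit or range.

### The arm

A 6-joint arm with a two-finger parallel gripper is mounted at the origin on the work surface. World frame = base frame: x ahead of the robot, y to its left, z up, the work surface at z = 0. Lengths are in m, angles in rad, forces in N, time in s.
With the tool pointing down it reaches from about 0.35 to 0.95 m from the base axis. Payload 17.4 kg.
Tool frame: the origin (TCP) lies at the very end of the fingers, on their centre line; the grasp point (between the pads) lies 19 mm behind it; z points along the fingers, y is the line along which they close (so a half turn about z gives the same grasp; the last joint's range is limited). The gripper opens to 93 mm and grips with 3 to 60 N. Pads are 15 mm wide; open, the fingers measure 128 mm over their backs; the gripper's body (75 mm by 188 mm) begins 65 mm behind the grasp point.
Start: joints at [1.256, 0.116, 1.442, -0, 1.584, -0.038], TCP at [0.184, 0.649, 0.219] pointing down, gripper open.
Joint ranges: [-2.83, 2.83], [-0.83, 2.19], [0.07, 2.5], [-1.14, 4.28], [0.01, 3], [-2.97, 2.97]. Speed limits (rad/s): [1.89, 1.89, 2.22, 3.14, 3.14, 3.14].

### API

Orientations are given as a rotation vector (axis times angle).
In Python, from workcell import bot gives the robot as it stands.
- The arm moves only by the tool drive_tool, never from a script. Its argument "moves" is text: rows parted by semicolons, each of 7 numbers parted by spaces: the shift along the world's x, y, z scaled (see below), then the turn, a rotation vector about the world's x, y, z scaled (see below), then the opening, from 0 (shut) to 1 (fully open). In form: dx dy dz rx ry rz gripper; .... A call has 1 to 5 rows; each row shifts and turns the commanded pose from where the row before left it; what a row does not reach is not made up. The controller multiplies each number of a shift by 0.12 m and each number of a turn by 360 degrees. A row lasts 1/10 s, in which the tool goes at most 50 mm and 8.59 degrees, less where a joint would pass 70% of its speed; a pose out of reach is approached as far as the arm can. A call with a number of a shift or a turn outside -1 to 1 is refused whole. A call with a gripper value outside its range is refused whole. The fingers move at their own pace and stop on an object; the grip force is fixed at half the most. Time passes only in rows, so rows that do not move let the fingers close. It gives the time, the measured TCP pose, the force, the opening and the grip force at its end, in the units of the state.
- bot.read_state(): the state, without advancing time (a new reading comes with each control period).
- bot.camera(name): name is "scene" or "top" or "wrist"; returns (picture, depth): 480x640x3 uint8, blue, green, red; 480x640 float32, m along the optical axis (not along the pixel's ray), 0 where there is no reading.
- bot.camera_info(name): a dict with "vertical_fov" (degrees; the focal length in pixels is half the picture's height over the tangent of half this angle, whatever the lens; pixels are square), "cx", "cy" (the principal point, pixels), "extrinsics" (4x4, takes a point from world to camera coordinates); the wrist camera has in their place "T_tool_cam" (4x4, takes a point from camera to tool coordinates, whose origin is the TCP and whose axes are the flange's). Camera axes: x right, y up, looking along -z (the intrinsics and any distortion apply to the point x, -y, -z); pixel columns grow to the right and rows downward; lengths in m; the calibration is good to about 2 mm. A picture is of the moment at which its call begins: read the wrist's pose just before it. camera_info takes no time and is no camera call.
- bot.close_job(): hands the job in; it is judged then, once.
The state is a dict: "time_s": time; "q": joint angles; "joint_vel": joint speeds; "joint_torque": joint torques, N m; "position": TCP position; "tcp_rot": TCP orientation; "ft_force": force on the tool from outside, world axes, zero at the start; "wrist_torque": the same for the moment, N m; "gripper_width": opening from 0.0 (shut) to 1.0 (fully open); "gripper_force": force on a finger pad.
Only numpy, scipy, OpenCV 4.12 (cv2) and the standard library are available. Lean on these libraries where they do the work, as an engineer would, in place of code of your own. Each camera call takes 0.05 s, during which the arm holds its last target. There are 200 camera calls.

## Working session

There is one attempt and no reset: what is moved stays moved. The work goes in short steps, Python scripts to look and compute and a tool call to move; the robot and the scene stay as the last step left them, time stands still between calls to the robot, and variables do not carry over. Pictures are saved under pics/ and viewed, at most 12 in all, crops included, and the job is handed in when it is done.

Besides the shell and the picture viewer there is one more tool, called after "Request:" as name(argument=value, ...) on one line, values as JSON. drive_tool: Moves the arm, as the interface text tells. Shifts and turns lie within -1 to 1; 1 stands for 0.12 m of shift or 360 degrees of turn. Its arguments: {"type":"object","properties":{"moves":{"type":"string"}},"required":["moves"]}

```bash
mkdir -p pics
cat > h.py <<'E'
import numpy as np, cv2
from scipy.spatial.transform import Rotation as R
from workcell import bot
def cam(name):
    s=bot.read_state(); im,d=bot.camera(name); i=bot.camera_info(name)
    f=240/np.tan(np.radians(i["vertical_fov"])/2)
    if name=="wrist":
        T=np.eye(4);T[:3,:3]=R.from_rotvec(s["tcp_rot"]).as_matrix();T[:3,3]=s["position"]
        M=T@np.array(i["T_tool_cam"])
    else: M=np.linalg.inv(np.array(i["extrinsics"]))
    return im,d,(f,i["cx"],i["cy"],M,i)
def ray(c,u,v):
    f,cx,cy,M,_=c
    return M[:3,:3]@np.array([(u-cx)/f,-(v-cy)/f,-1.0])
def onplane(c,u,v,z):
    r=ray(c,u,v);o=c[3][:3,3];return o+r*(z-o[2])/r[2]
def pts(c,d):
    f,cx,cy,M,_=c
    v,u=np.mgrid[:480,:640]
    P=np.stack([(u-cx)/f*d,-(v-cy)/f*d,-d],-1)
    return P@M[:3,:3].T+M[:3,3]
E
python3 - <<'E'
from h import *
for n in ("scene","top","wrist"):
    im,d,c=cam(n); cv2.imwrite(f"pics/{n}.png",im); np.savez(f"{n}.npz",im=im,d=d)
    print(n,{k:v for k,v in c[4].items() if k not in("extrinsics",)},c[3].round(3).tolist())
print(bot.read_state())
E
```

```text
scene {'vertical_fov': 43.19326406930831, 'cx': 316.15122176007515, 'cy': 243.04161260759952} [[0.582, -0.488, 0.651, 1.561], [0.813, 0.356, -0.46, -0.719], [-0.007, 0.797, 0.604, 1.041], [0.0, 0.0, 0.0, 1.0]]
top {'vertical_fov': 56.09470820723593, 'cx': 317.80619742788815, 'cy': 245.76007978888944} [[-0.013, 0.983, -0.183, 0.352], [-1.0, -0.012, 0.007, -0.014], [0.005, 0.183, 0.983, 1.236], [0.0, 0.0, 0.0, 1.0]]
wrist {'vertical_fov': 68.02678589053946, 'cx': 322.604017938949, 'cy': 240.03434769455038, 'T_tool_cam': array([[-7.55813905e-04,  9.55687935e-01,  2.94380704e-01,
         8.14265279e-02],
       [ 9.99999671e-01,  8.09248549e-04, -5.97030243e-05,
        -7.81208442e-04],
       [-2.95284617e-04,  2.94380562e-01, -9.55688232e-01,
        -1.66792215e-01],
       [ 0.00000000e+00,  0.00000000e+00,  0.00000000e+00,
         1.00000000e+00]])} [[0.274, -0.919, -0.283, 0.106], [0.962, 0.262, 0.081, 0.671], [-0.001, -0.294, 0.956, 0.385], [0.0, 0.0, 0.0, 1.0]]
{'time_s': 0.15, 'q': array([ 1.25617653e+00,  1.16391634e-01,  1.44209088e+00, -5.40938165e-05,
        1.58402797e+00, -3.78202677e-02]), 'joint_vel': array([-9.83387333e-04,  4.45400151e-04, -1.82623958e-03,  1.95424837e-03,
       -3.81010172e-05,  1.30654660e-03]), 'joint_torque': array([ 1.18171007e-03, -7.21757483e+01, -6.22956705e+01,  7.79135129e-02,
        2.24587560e-02, -8.59007423e-05]), 'position': array([0.18445199, 0.64914665, 0.2180771 ]), 'tcp_rot': array([-4.33395144e-01, -3.11144574e+00,  1.43423423e-03]), 'ft_force': array([-0.15891524,  0.71203468,  0.34149477]), 'wrist_torque': array([ 0.05572998, -0.0134467 , -0.03632335]), 'gripper_force': 0.0, 'gripper_width': 0.9989719764081162}
```

View pics/top.png

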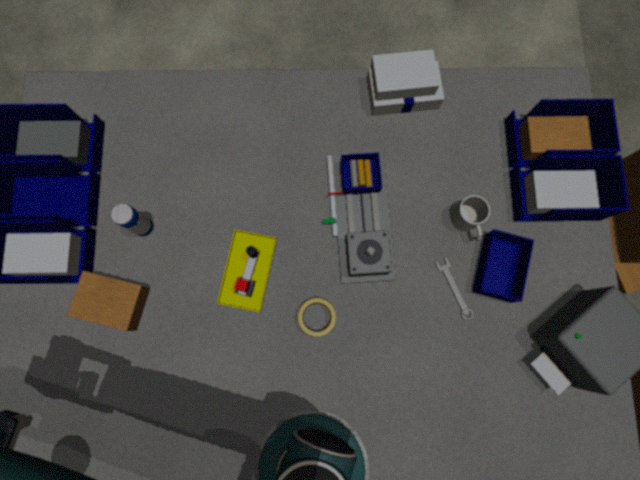

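View pics/scene.png

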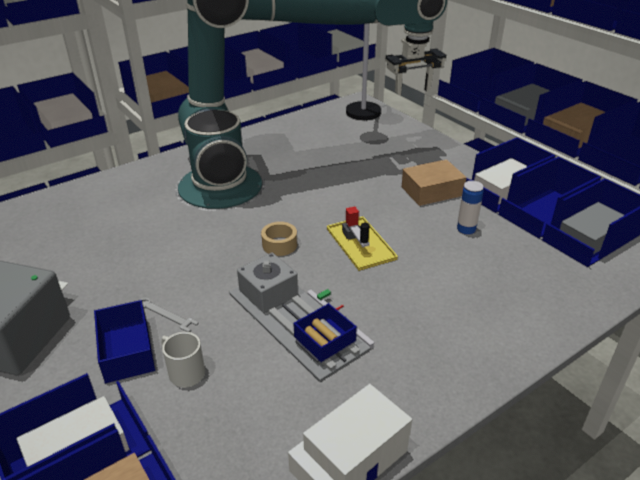

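The top view shows the tray centred near (247,271), with the grip at (243,286) and the knob at (252,251). The shaft is near (370,250), the pointer near (335,193) and the flag near (328,221). The scene view agrees with this.

Run:
```python
from h import *
def info(n):
    i=bot.camera_info(n);f=240/np.tan(np.radians(i["vertical_fov"])/2)
    return (f,i["cx"],i["cy"],np.linalg.inv(np.array(i["extrinsics"])),i)
for n in("top","scene"):
    z=np.load(n+".npz");im,d=z["im"],z["d"];c=info(n);P=pts(c,d)
    hsv=cv2.cvtColor(im,cv2.COLOR_BGR2HSV);H,S,V=cv2.split(hsv)
    box=np.zeros(H.shape,bool)
    if n=="top": box[120:330,200:420]=1
    else: box[190:400,220:410]=1
    M={"red":((H<8)|(H>172))&(S>140)&(V>60),"green":(H>45)&(H<85)&(S>120),"yellow":(H>22)&(H<35)&(S>150)}
    for k,m in M.items():
        m=(m&box).astype(np.uint8)
        nn,L,st,ce=cv2.connectedComponentsWithStats(m)
        for j in range(1,nn):
            if st[j,4]<8: continue
            q=P[(L==j)&(d>0)]
            zt=np.percentile(q[:,2],90); t=q[abs(q[:,2]-zt)<.006]
            print(n,k,st[j].tolist(),ce[j].round(1),"zt",zt.round(4),"top mean",t.mean(0).round(4),"mn",t.min(0).round(4),"mx",t.max(0).round(4))
            if k=="yellow":
                pp=(np.argwhere(L==j)[:,::-1]);w=np.array([onplane(c,u,v,.012)[:2] for u,v in pp]).astype(np.float32)
                print("   tray rect",cv2.minAreaRect(w))
            if k=="red" and st[j,4]>60 :
                print("   top rect",cv2.minAreaRect(t[:,:2].astype(np.float32)))
    # gearbox top by height
    g=(abs(P[...,2]-.085)<.006)&box&(S<60)
    if n=="top": g[:, :330]=0; g[:215]=0
    else: g[:, 310:]=0
    q=P[g]; print(n,"gear",len(q),cv2.minAreaRect(q[:,:2].astype(np.float32)))
    k=(P[...,2]>.100)&(P[...,2]<.125)&box
    if n=="top": k[:,:345]=0;k[:235]=0
    else: k[:,310:]=0
    q=P[k&(S<60)];print(n,"shaft",len(q),q.mean(0) if len(q) else 0)
z=np.load("top.npz");im=z["im"]
a=cv2.resize(im[140:300,210:410],None,fx=4,fy=4,interpolation=cv2.INTER_CUBIC)[:600]
cv2.imwrite("pics/t2.png",a[:600,:800])
```

```text
top red [334, 191, 10, 3, 18] [338.9 192.4] zt 0.0463 top mean [ 0.7232 -0.0841  0.0439] mn [ 0.7209 -0.0944  0.0406] mx [ 0.7263 -0.0698  0.0472]
top red [235, 278, 14, 13, 129] [241.6 284.4] zt 0.0913 top mean [0.4678 0.1741 0.089 ] mn [0.4528 0.1592 0.0854] mx [0.484  0.1894 0.0942]
   top rect ((0.4674631655216217, 0.17390473186969757), (0.02485055848956108, 0.028912322595715523), 70.46857452392578)
top green [323, 218, 12, 6, 54] [328.3 220.5] zt 0.0331 top mean [ 0.6463 -0.0525  0.0307] mn [ 0.6407 -0.0689  0.0273] mx [ 0.6534 -0.0385  0.0362]
top yellow [217, 230, 60, 82, 2706] [246.7 269.7] zt 0.011 top mean [0.514  0.1701 0.0085] mn [0.4027 0.0946 0.005 ] mx [0.6275 0.2511 0.0169]
   tray rect ((0.5148397088050842, 0.17147377133369446), (0.11983288079500198, 0.20847676694393158), 77.91632843017578)
top gear 1673 ((0.5499524474143982, -0.15526197850704193), (0.11016145348548889, 0.11000470072031021), 3.1034953594207764)
top shaft 51 [ 0.54877936 -0.15457373  0.1075407 ]
scene red [346, 207, 13, 19, 205] [351.6 215.9] zt 0.0908 top mean [0.4727 0.1747 0.0894] mn [0.4545 0.1606
[... 984 characters left out ...]
e yellow [328, 226, 69, 44, 253] [368.6 250.8] zt 0.0165 top mean [0.5696 0.1523 0.0126] mn [0.416  0.0947 0.0106] mx [0.634  0.2407 0.0172]
   tray rect ((0.5265629291534424, 0.16910159587860107), (0.12000695616006851, 0.20511804521083832), 77.5719223022461)
scene yellow [352, 239, 20, 18, 119] [362.2 249.2] zt 0.0068 top mean [0.5423 0.1588 0.0042] mn [0.4913 0.1425 0.0008] mx [0.5815 0.1737 0.0099]
   tray rect ((0.5419821739196777, 0.1534847617149353), (0.024017948657274246, 0.09022403508424759), 82.84199523925781)
scene gear 1241 ((0.5526302456855774, -0.15513242781162262), (0.11706343293190002, 0.11388701945543289), 3.23830509185791)
scene shaft 48 [ 0.55587582 -0.15558648  0.10683637]
```

View pics/t2.png

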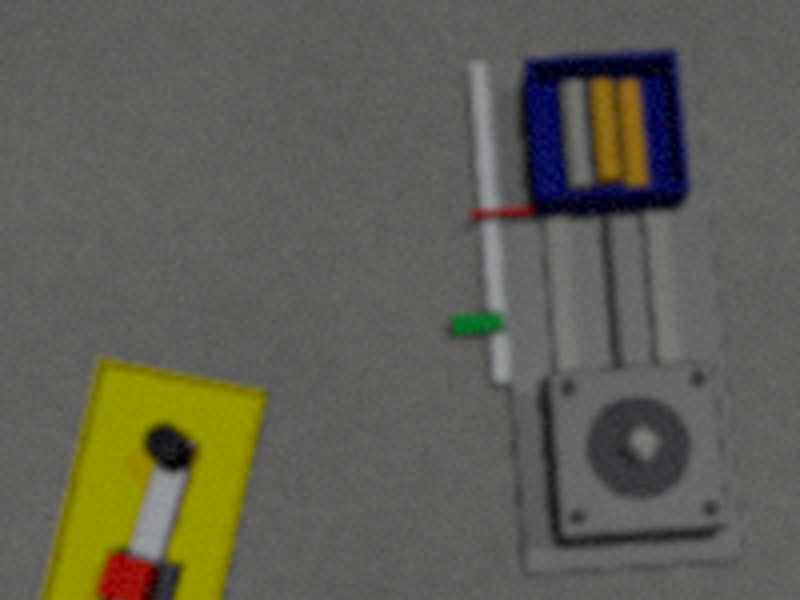

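The bin is about 75 mm from the flag, so the crank needs nearly a full turn. The shaft is turned relative to its box, so I'm going to look at it with the wrist camera.

Request:
drive_tool(moves="0.146 -0.365 0 0 0 0 1;0.146 -0.365 0 0 0 0 1;0.146 -0.365 0 0 0 0 1;0.146 -0.365 0 0 0 0 1;0.146 -0.365 0 0 0 0 1")

```text
time_s: 0.65
position: [0.2723, 0.4285, 0.2184]
tcp_rot: [-0.433, -3.112, 0.0]
ft_force: [1.2, 0.6, 0.8]
gripper_width: 1.002
gripper_force: 0.0
```

Request:
drive_tool(moves="0.146 -0.365 0 0 0 0 1;0.146 -0.365 0 0 0 0 1;0.146 -0.365 0 0 0 0 1;0.146 -0.365 0 0 0 0 1;0.146 -0.365 0 0 0 0 1")

```text
time_s: 1.15
position: [0.3597, 0.2095, 0.2187]
tcp_rot: [0.433, 3.111, 0.0]
ft_force: [0.4, -0.1, 0.4]
gripper_width: 0.997
gripper_force: 0.0
```

Request:
drive_tool(moves="0.146 -0.365 0 0 0 0 1;0.146 -0.365 0 0 0 0 1;0.146 -0.365 0 0 0 0 1;0.146 -0.365 0 0 0 0 1;0.146 -0.365 0 0 0 0 1")

```text
time_s: 1.65
position: [0.4474, -0.0098, 0.2188]
tcp_rot: [0.434, 3.111, 0.0]
ft_force: [0.5, 0.2, 0.9]
gripper_width: 1.0
gripper_force: 0.0
```

Request:
drive_tool(moves="0.146 -0.365 0 0 0 0 1;0.146 -0.365 0 0 0 0 1;0.146 -0.365 0 0 0 0 1;0 0 0 0 0 0 1;0 0 0 0 0 0 1")

```text
time_s: 2.15
position: [0.4997, -0.1397, 0.218]
tcp_rot: [-0.436, -3.11, -0.001]
ft_force: [-0.4, 0.2, -0.0]
gripper_width: 0.998
gripper_force: 0.0
```

Run:
```python
from h import *
s=bot.read_state();print(s["position"],s["tcp_rot"],s["q"],np.abs(s["joint_vel"]).max())
im,d,c=cam("wrist");cv2.imwrite("pics/w1.png",im);np.savez("w1.npz",im=im,d=d,M=c[3])
P=pts(c,d);z=P[...,2]
cv2.imwrite("pics/w1crop.png",im)
g=(abs(z-.085)<.004);g8=g.astype(np.uint8)
print("gear rect",cv2.minAreaRect(P[g][:,:2].astype(np.float32)),np.median(z[g]))
k=(z>.106)&(z<.115);q=P[k&(abs(P[...,0]-.55)<.03)&(abs(P[...,1]+.155)<.03)]
print(len(q),q.mean(0),cv2.minAreaRect(q[:,:2].astype(np.float32)))
k=(z>.09)&(abs(P[...,0]-.55)<.03)&(abs(P[...,1]+.155)<.03);q=P[k];print(len(q),q[:,2].max(),cv2.minAreaRect(q[:,:2].astype(np.float32)))
```

```text
[ 0.49968137 -0.13970235  0.21803297] [-4.36102486e-01 -3.10985232e+00 -6.31832912e-04] [-3.21881454e-01 -2.27311830e-01  1.77184836e+00  1.57726358e-04
  1.59841864e+00 -1.61402553e+00] 0.03745514007154074
gear rect ((0.54947429895401, -0.15713083744049072), (0.10962944477796555, 0.10997512936592102), 3.131923198699951) 0.08597551395112762
320 [ 0.54826307 -0.15658079  0.11046433] ((0.5493949055671692, -0.1568320393562317), (0.01649177446961403, 0.01656406559050083), 52.35737609863281)
569 0.11354334091663815 ((0.5493595600128174, -0.15684205293655396), (0.018385959789156914, 0.01826334372162819), 54.24615478515625)
```

View pics/w1.png

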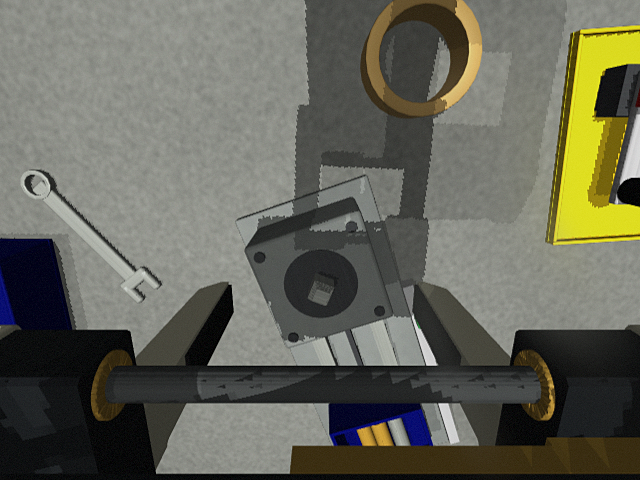

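The shaft appears at (322,289) and measures (0.549, -0.157), with its flats at about 53.5°. Next I'm looking at the crank from the same orientation so that any calibration bias cancels.

Request:
drive_tool(moves="-0.095 0.393 0 0 0 0 1;-0.095 0.393 0 0 0 0 1;-0.095 0.393 0 0 0 0 1;-0.095 0.393 0 0 0 0 1;-0.095 0.393 0 0 0 0 1")

```text
time_s: 2.7
position: [0.4411, 0.0994, 0.2191]
tcp_rot: [0.431, 3.111, 0.001]
ft_force: [-0.2, 0.3, 0.5]
gripper_width: 0.996
gripper_force: 0.0
```

Request:
drive_tool(moves="-0.095 0.393 0 0 0 0 1;-0.095 0.393 0 0 0 0 1;0 0 0 0 0 0 1;0 0 0 0 0 0 1")

```text
time_s: 3.1
position: [0.4188, 0.1925, 0.2188]
tcp_rot: [0.427, 3.112, 0.0]
ft_force: [0.3, -1.0, 1.2]
gripper_width: 1.0
gripper_force: 0.0
```

Run:
```python
from h import *
im,d,c=cam("wrist");cv2.imwrite("pics/w2.png",im);np.savez("w2.npz",im=im,d=d,M=c[3])
P=pts(c,d);z=P[...,2];H,S,V=cv2.split(cv2.cvtColor(im,cv2.COLOR_BGR2HSV))
near=(abs(P[...,0]-.5)<.12)&(abs(P[...,1]-.17)<.12)
red=((H<8)|(H>172))&(S>120)&near&(z>.05)
zt=np.percentile(z[red],80);t=P[red&(abs(z-zt)<.003)];print("red top",zt,t.mean(0),cv2.minAreaRect(t[:,:2].astype(np.float32)))
kn=near&(z>.096)&(z<.108)&~red&(S<120);q=P[kn];print("knob",len(q),q[:,2].mean() if len(q) else 0,cv2.minEnclosingCircle(q[:,:2].astype(np.float32)))
y=(H>22)&(H<35)&(S>150);fl=y&near&(z<.008);rim=y&near&(z>.010)
print("floor",np.median(z[fl]),"rim",cv2.minAreaRect(P[y&near][:,:2].astype(np.float32)),np.percentile(z[rim],90))
tb=(S<60)&(z<.01)&~near;print("table",np.median(z[tb]))
```

```text
red top 0.09158656108790776 [0.46735954 0.17480364 0.09087489] ((0.49931779503822327, 0.16540279984474182), (0.02956891804933548, 0.09556256234645844), 73.25877380371094)
knob 29 0.09782042457304328 ((0.5451121926307678, 0.15229305624961853), 0.00820957776159048)
floor 0.004955886121722403 rim ((0.5016906261444092, 0.1757490336894989), (0.12512651085853577, 0.23373739421367645), 76.95803833007812) 0.3331144390980798
table 0.0009026844074473961
```

View pics/w2.png

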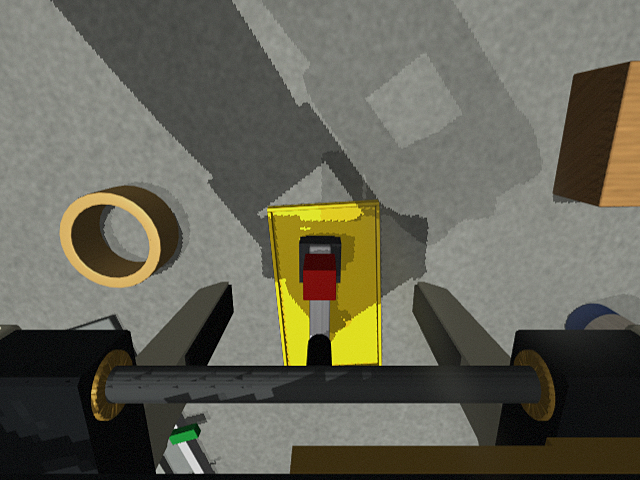

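Run:
```python
from h import *
w=np.load("w2.npz");im,d,M=w["im"],w["d"],w["M"];i=bot.camera_info("wrist");c=(240/np.tan(np.radians(i["vertical_fov"])/2),i["cx"],i["cy"],M,i)
P=pts(c,d);z=P[...,2];H,S,V=cv2.split(cv2.cvtColor(im,cv2.COLOR_BGR2HSV))
near=(abs(P[...,0]-.47)<.03)&(abs(P[...,1]-.175)<.03)
red=((H<8)|(H>172))&(S>120)&(V>50)&near&(z>.04)
print(np.histogram(z[red],8))
t=P[red&(z>.087)];print(cv2.minAreaRect(t[:,:2].astype(np.float32)),np.percentile(t,[2,98],axis=0))
t=P[red];print(cv2.minAreaRect(t[:,:2].astype(np.float32)))
arm=(S<60)&(abs(z-.045)<.004)&(abs(P[...,0]-.5)<.06)&(abs(P[...,1]-.165)<.06)
t=P[arm];print("arm",len(t),t.mean(0),cv2.minAreaRect(t[:,:2].astype(np.float32)))
hub=(S<80)&(abs(z-.035)<.004)&(abs(P[...,0]-.47)<.04)&(abs(P[...,1]-.175)<.04);t=P[hub];print("hub",len(t),cv2.minAreaRect(t[:,:2].astype(np.float32)))
s=bot.read_state();print(s["position"],s["tcp_rot"],s["q"])
```

```text
(array([  57,   62,   60,   63,   73,   73,   80, 1007]), array([0.04526134, 0.05124404, 0.05722674, 0.06320944, 0.06919215,
       0.07517485, 0.08115755, 0.08714025, 0.09312295]))
((0.467441588640213, 0.1745707392692566), (0.029332296922802925, 0.02929513528943062), 74.80342102050781) [[0.45188309 0.15949493 0.08840221]
 [0.48250225 0.1900134  0.09226019]]
((0.4674069583415985, 0.1747623085975647), (0.02934732288122177, 0.02966003678739071), 74.04031372070312)
arm 870 [0.51045664 0.16243445 0.04487261] ((0.49740007519721985, 0.16611836850643158), (0.021390508860349655, 0.10497568547725677), 73.97309112548828)
hub 456 ((0.467695951461792, 0.17473846673965454), (0.04331976920366287, 0.04322974011301994), 73.81883239746094)
[0.41935492 0.19143499 0.21881417] [4.30058077e-01 3.11155694e+00 3.04678478e-05] [ 3.73035726e-01 -3.64253835e-01  1.87811111e+00 -2.06390478e-04
  1.62732760e+00 -9.23086286e-01]
```

Request:
drive_tool(moves="0.2 -0.07 0 0 0 0 1;0.2 -0.07 0 0 0 0 1;0 0 0 0 0 0 1;0 0 -0.34 0 0 0 1;0 0 -0.34 0 0 0 1")

```text
time_s: 3.65
position: [0.4683, 0.1733, 0.1368]
tcp_rot: [0.436, 3.109, 0.001]
ft_force: [0.4, 0.1, -0.3]
gripper_width: 1.002
gripper_force: 0.0
```

Request:
drive_tool(moves="0 0 -0.34 0 0 0 1;0 0 -0.24 0 0 0 1;0 0 -0.1 0 0 0 1;0 0 0 0 0 0 1;0 0 0 0 0 0 1")

```text
time_s: 4.15
position: [0.4687, 0.1741, 0.0571]
tcp_rot: [0.434, 3.11, 0.001]
ft_force: [-0.1, -0.2, 1.2]
gripper_width: 1.003
gripper_force: 0.0
```

Request:
drive_tool(moves="0 0 0 0 0 0 0;0 0 0 0 0 0 0;0 0 0 0 0 0 0;0 0 0 0 0 0 0;0 0 0 0 0 0 0")

```text
time_s: 4.65
position: [0.4681, 0.1743, 0.0556]
tcp_rot: [0.433, 3.111, 0.0]
ft_force: [-0.4, -0.6, 0.7]
gripper_width: 0.62
gripper_force: 0.0
```

Request:
drive_tool(moves="0 0 0 0 0 0 0;0 0 0 0 0 0 0;0 0 0 0 0 0 0;0 0 0 0 0 0 0;0 0 0 0 0 0 0")

```text
time_s: 5.15
position: [0.4681, 0.1743, 0.0554]
tcp_rot: [0.433, 3.112, 0.0]
ft_force: [-0.3, 1.1, 0.1]
gripper_width: 0.325
gripper_force: 30.0
```

Request:
drive_tool(moves="0 0 0.1 0 0 0 0;0 0 0.3 0 0 0 0;0 0 0.35 0 0 0 0;0 0 0.35 0 0 0 0;0 0 0.2 0 0 0 0")

```text
time_s: 5.65
position: [0.4683, 0.1743, 0.2157]
tcp_rot: [0.433, 3.109, 0.002]
ft_force: [-0.4, 0.2, -4.6]
gripper_width: 0.322
gripper_force: 30.0
```

Run:
```python
from h import *
for _ in range(3):
    im,d,c=cam("wrist");s=bot.read_state();print(s["position"],s["tcp_rot"],s["q"][5],s["gripper_width"],s["gripper_force"],s["ft_force"])
cv2.imwrite("pics/w3.png",im)
```

```text
[0.46901553 0.17450643 0.21859311] [0.43261942 3.10567469 0.00421311] -0.9886902972534527 0.32278531766278207 29.97820883989334 [-0.08307735 -0.16874757  0.34610724]
[0.46892874 0.17445737 0.21560217] [0.43282623 3.10675504 0.00341072] -0.9887004901951649 0.31971489126519387 29.977420270442963 [ 0.14352114  0.76837508 -4.36199445]
[0.468324   0.17426903 0.21271848] [4.33227534e-01 3.10955033e+00 1.32351234e-03] -0.9886935703255639 0.32024310200135675 29.977048337459564 [-0.05479302  0.85234168 -4.3898863 ]
```

View pics/w3.png

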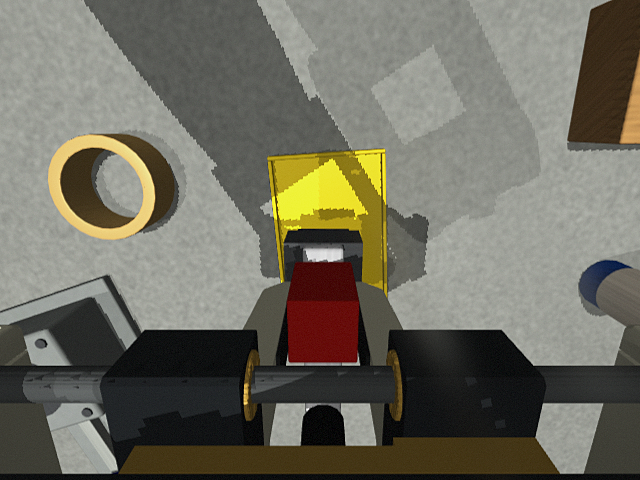

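The crank is held squarely, with the red block centred between the pads near (322,310). I'll carry it over the shaft and turn it by +69.3° on the way.

Request:
drive_tool(moves="0.068 -0.276 0 0 0 0.01925 0;0.068 -0.276 0 0 0 0.01925 0;0.068 -0.276 0 0 0 0.01925 0;0.068 -0.276 0 0 0 0.01925 0;0.068 -0.276 0 0 0 0.01925 0")

```text
time_s: 6.3
position: [0.5082, 0.0072, 0.2092]
tcp_rot: [0.52, -3.095, -0.001]
ft_force: [0.3, -0.1, -3.8]
gripper_width: 0.322
gripper_force: 30.0
```

Request:
drive_tool(moves="0.068 -0.276 0 0 0 0.01925 0;0.068 -0.276 0 0 0 0.01925 0;0.068 -0.276 0 0 0 0.01925 0;0.068 -0.276 0 0 0 0.01925 0;0.068 -0.276 0 0 0 0.01925 0")

```text
time_s: 6.8
position: [0.549, -0.1583, 0.209]
tcp_rot: [1.418, -2.801, -0.003]
ft_force: [0.1, 0.4, -3.8]
gripper_width: 0.32
gripper_force: 30.0
```

Request:
drive_tool(moves="0 0 -0.1 0 0 0 0;0 0 0 0 0 0 0;0 0 0 0 0 0 0")

```text
time_s: 7.1
position: [0.549, -0.1562, 0.198]
tcp_rot: [1.411, -2.805, -0.003]
ft_force: [-1.0, 0.9, -3.3]
gripper_width: 0.323
gripper_force: 30.0
```

```bash
cat > st.py <<'E'
from h import *
def st():
    s=bot.read_state();m=R.from_rotvec(s["tcp_rot"]).as_matrix()
    print("pos",s["position"].round(4),"yawY",np.degrees(np.arctan2(m[1,1],m[0,1])).round(2),"tilt",m[:2,2].round(4),"q6",s["q"][5].round(3),"F",s["ft_force"].round(1),"T",s["wrist_torque"].round(2),"g",round(float(s["gripper_width"]),3));return s,m
if __name__=="__main__": st()
E
python3 - <<'E'
from st import *
s,m=st()
im,d,c=cam("wrist");P=pts(c,d);H,S,V=cv2.split(cv2.cvtColor(im,cv2.COLOR_BGR2HSV))
Q=(P-s["position"])@m   # tool frame
red=((H<8)|(H>172))&(S>120)&(V>50)&(abs(Q[...,0])<.05)&(abs(Q[...,1])<.03)
t=Q[red&(abs(Q[...,2]+.036)<.006)]
A=np.c_[t[:,:2],np.ones(len(t))];print("block top plane",np.linalg.lstsq(A,t[:,2],rcond=None)[0],len(t),cv2.minAreaRect(t[:,:2].astype(np.float32)))
# shaft visible? world
k=(P[...,2]>.1)&(P[...,2]<.115)&(abs(P[...,0]-.55)<.04)&(abs(P[...,1]+.157)<.04);print("shaftpix",k.sum())
E
```

```text
pos [ 0.549  -0.1562  0.198 ] yawY 143.39 tilt [-0.0023  0.0009] q6 -2.825 F [-1.   0.9 -3.3] T [ 0.09  0.07 -0.  ] g 0.323
block top plane [ 0.03554735 -0.00096216 -0.03527628] 4679 ((0.0016717221587896347, -0.0012111766263842583), (0.02986489236354828, 0.030413003638386726), 89.90470886230469)
shaftpix 0
```

Run:
```python
from st import *
i=bot.camera_info("wrist");f=240/np.tan(np.radians(i["vertical_fov"])/2);Tc=np.array(i["T_tool_cam"])
for n,lo,hi,x,y,r in(("w1",.080,.09,.55,-.157,.05),("w2",.087,.094,.4675,.1747,.02)):
    w=np.load(n+".npz");im,d,M=w["im"],w["d"],w["M"];P=pts((f,i["cx"],i["cy"],M,i),d)
    k=(P[...,2]>lo)&(P[...,2]<hi)&(abs(P[...,0]-x)<r)&(abs(P[...,1]-y)<r)
    t=P[k]; R0=M[:3,:3]@Tc[:3,:3].T; q=t@R0   # tool axes
    print(n,np.linalg.lstsq(np.c_[q[:,:2],np.ones(len(q))],q[:,2],rcond=None)[0],k.sum())
im,d,c=cam("wrist");s,m=st();P=pts(c,d);Q=(P-s["position"])@m;H,S,V=cv2.split(cv2.cvtColor(im,cv2.COLOR_BGR2HSV))
a=(S<60)&(abs(Q[...,1])<.009)&(Q[...,2]>-.006)&(Q[...,2]<.035)&(Q[...,0]<.05)&(Q[...,0]>-.12)
t=Q[a];print("arm",len(t))
for lo in np.arange(-.12,.05,.01):
    b=t[(t[:,0]>=lo)&(t[:,0]<lo+.01)]
    if len(b)>5: print(lo.round(2),len(b),np.median(b[:,2]).round(4))
```

```text
w1 [ 1.92749975e-03 -7.85804651e-06 -8.58363609e-02] 10434
w2 [ 0.01709423  0.00140546 -0.08398299] 1047
pos [ 0.5495 -0.1561  0.1994] yawY 143.45 tilt [-0.0002  0.0002] q6 -2.825 F [ 0.6 -0.2 -3.8] T [ 0.04  0.06 -0.01] g 0.324
arm 1235
-0.09 12 0.0077
-0.08 285 0.0061
-0.05 91 0.0112
0.01 228 0.011
0.02 619 0.0164
```

Request:
drive_tool(moves="0.004 0 -0.15 0 0 0 0;0 0 -0.15 0 0 0 0;0 0 -0.05 0 0 0 0;0 0 -0.05 0 0 0 0;0 0 0 0 0 0 0")

```text
time_s: 7.7
position: [0.5499, -0.1567, 0.1505]
tcp_rot: [1.412, -2.806, -0.002]
ft_force: [0.4, -0.3, -3.6]
gripper_width: 0.322
gripper_force: 30.0
```

It's engaging with no force. Continuing down.

Request:
drive_tool(moves="0 0 -0.04 0 0 0 0;0 0 -0.04 0 0 0 0;0 0 -0.02 0 0 0 0;0 0 0 0 0 0 0;0 0 0 0 0 0 0")

```text
time_s: 8.2
position: [0.55, -0.1568, 0.1393]
tcp_rot: [1.413, -2.806, -0.001]
ft_force: [-1.2, 4.1, -5.4]
gripper_width: 0.319
gripper_force: 30.0
```

```bash
python3 st.py
```

```text
pos [ 0.55   -0.1568  0.1393] yawY 143.44 tilt [-0.0003  0.0005] q6 -2.826 F [-1.2  4.1 -5.4] T [ 1.03  0.39 -0.03] g 0.319
```

Request:
drive_tool(moves="0 0 -0.01 0 0 0 0;0 0 -0.01 0 0 0 0;0 0 0 0 0 0 0")

```text
time_s: 8.5
position: [0.5501, -0.1568, 0.1375]
tcp_rot: [-1.413, 2.806, 0.001]
ft_force: [-3.3, 4.3, -0.5]
gripper_width: 0.322
gripper_force: 30.0
```

Request:
drive_tool(moves="0 0 -0.01 0 0 0 0;0 0 0 0 0 0 0;0 0 0 0 0 0 0")

```text
time_s: 8.8
position: [0.5501, -0.1568, 0.1365]
tcp_rot: [-1.412, 2.806, 0.0]
ft_force: [-4.3, 6.6, 0.9]
gripper_width: 0.323
gripper_force: 30.0
```

```bash
python3 st.py
```

```text
pos [ 0.5501 -0.1568  0.1365] yawY 143.44 tilt [0.0001 0.0004] q6 -2.826 F [-4.3  6.6  0.9] T [ 1.31  1.11 -0.09] g 0.323
```

Request:
drive_tool(moves="-0.005 0.007 -0.01 0 0 0 0;0 0 0 0 0 0 0;0 0 0 0 0 0 0")

```text
time_s: 9.1
position: [0.55, -0.1566, 0.1364]
tcp_rot: [-1.412, 2.805, -0.003]
ft_force: [-5.2, 0.8, 8.4]
gripper_width: 0.321
gripper_force: 30.0
```

Request:
drive_tool(moves="0 0 -0.01 0 0 0 0;0 0 0 0 0 0 0;0 0 0 0 0 0 0")

```text
time_s: 9.4
position: [0.55, -0.1566, 0.1364]
tcp_rot: [-1.412, 2.805, -0.004]
ft_force: [-10.1, 2.7, 18.8]
gripper_width: 0.322
gripper_force: 30.0
```

```bash
python3 st.py
```

```text
pos [ 0.55   -0.1566  0.1364] yawY 143.43 tilt [ 0.0025 -0.0014] q6 -2.825 F [-10.1   2.7  18.8] T [ 1.03  2.08 -0.04] g 0.322
```

It's seated: z stays at 0.1364 while the force rises, which matches the expected height. Relaxing slightly, then a test turn.

Request:
drive_tool(moves="-0.006 0.002 0.01 0 0 0 0;0 0 0 0 0 -0.02 0;0 0 0 0 0 -0.02 0;0 0 0 0 0 -0.02 0;0 0 0 0 0 -0.02 0")

```text
time_s: 9.9
position: [0.5499, -0.1557, 0.1364]
tcp_rot: [-0.663, 3.068, -0.001]
ft_force: [0.9, 6.4, 7.9]
gripper_width: 0.317
gripper_force: 30.0
```

```bash
python3 st.py
```

```text
pos [ 0.5499 -0.1557  0.1364] yawY 114.38 tilt [ 0.0033 -0.    ] q6 -2.317 F [0.9 6.4 7.9] T [ 1.26 -0.15  0.32] g 0.317
```

Request:
drive_tool(moves="0 0 0 0 0 -0.023 0;0 0 0 0 0 -0.023 0;0 0 0 0 0 -0.023 0;0 0 0 0 0 -0.023 0;0 0 0 0 0 -0.023 0")

```text
time_s: 10.4
position: [0.5499, -0.1563, 0.1364]
tcp_rot: [0.466, 3.103, -0.001]
ft_force: [1.3, 1.1, 6.2]
gripper_width: 0.322
gripper_force: 30.0
```

Request:
drive_tool(moves="0 0 0 0 0 -0.023 0;0 0 0 0 0 -0.023 0;0 0 0 0 0 -0.023 0;0 0 0 0 0 -0.023 0;0 0 0 0 0 -0.023 0")

```text
time_s: 10.9
position: [0.5495, -0.1568, 0.1364]
tcp_rot: [1.533, 2.738, -0.001]
ft_force: [-3.0, -2.2, 9.4]
gripper_width: 0.321
gripper_force: 30.0
```

```bash
python3 st.py
python3 - <<'E'
from h import *
im,d,c=cam("top");cv2.imwrite("pics/t3.png",cv2.resize(im[120:320,210:470],None,fx=3,fy=3,interpolation=cv2.INTER_CUBIC))
E
```

```text
pos [ 0.5495 -0.1568  0.1364] yawY 31.51 tilt [ 0.0025 -0.0024] q6 -0.872 F [-3.  -2.2  9.4] T [-0.65  0.76  0.3 ] g 0.321
```

View pics/t3.png

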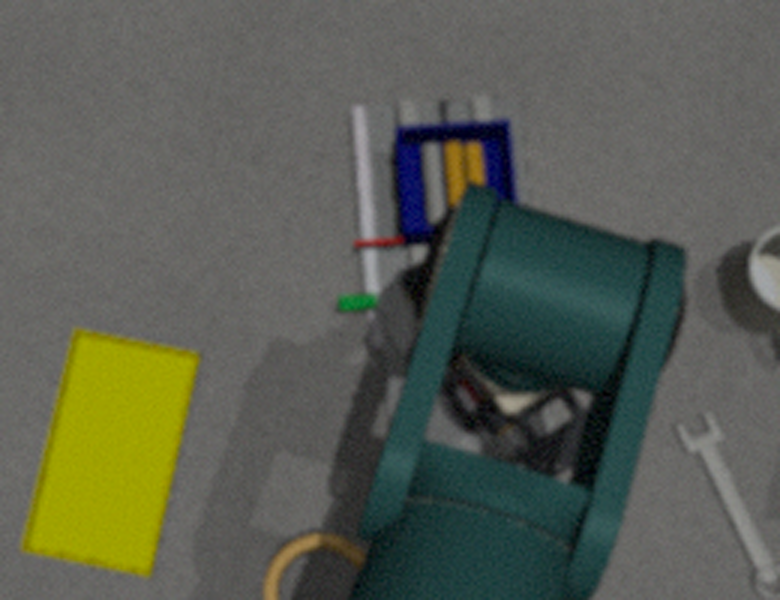

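The bin moves as expected, with the red pointer at (380,243) and the green flag at (357,302) in the crop. Continuing.

Request:
drive_tool(moves="0 0 0 0 0 -0.023 0;0 0 0 0 0 -0.023 0;0 0 0 0 0 -0.023 0;0 0 0 0 0 -0.023 0;0 0 0 0 0 -0.023 0")

```text
time_s: 11.45
position: [0.5489, -0.1569, 0.1364]
tcp_rot: [2.403, 2.02, -0.001]
ft_force: [-8.2, -2.1, 12.0]
gripper_width: 0.322
gripper_force: 30.0
```

Request:
drive_tool(moves="0 0 0 0 0 -0.023 0;0 0 0 0 0 -0.023 0;0 0 0 0 0 -0.023 0;0 0 0 0 0 -0.023 0;0 0 0 0 0 -0.023 0")

```text
time_s: 11.95
position: [0.5485, -0.1565, 0.1364]
tcp_rot: [2.963, 1.041, -0.001]
ft_force: [-12.7, 0.8, 13.2]
gripper_width: 0.322
gripper_force: 30.0
```

Request:
drive_tool(moves="0 0 0 0 0 -0.023 0;0 0 0 0 0 -0.023 0;0 0 0 0 0 -0.023 0;0 0 0 0 0 -0.023 0;0 0 0 0 0 -0.023 0")

```text
time_s: 12.45
position: [0.5484, -0.156, 0.1364]
tcp_rot: [3.14, -0.073, -0.0]
ft_force: [-13.1, 5.3, 14.2]
gripper_width: 0.32
gripper_force: 30.1
```

```bash
cat > meas.py <<'E'
from st import *
u=np.array([np.cos(np.radians(3.13)),np.sin(np.radians(3.13)),0])
def meas():
    st()
    for n in("top","scene"):
        im,d,c=cam(n);P=pts(c,d);H,S,V=cv2.split(cv2.cvtColor(im,cv2.COLOR_BGR2HSV))
        reg=(P[...,0]>.6)&(P[...,0]<.78)&(P[...,1]>-.11)&(P[...,1]<-.02)
        r=((H<8)|(H>172))&(S>110)&(V>50)&reg&(P[...,2]<.06);g=(H>45)&(H<85)&(S>100)&reg&(P[...,2]<.06)
        if r.sum()<3 or g.sum()<3: print(n,"few",r.sum(),g.sum());continue
        vr,ur=np.argwhere(r).mean(0)
        pr=onplane(c,ur,vr,.041)
        gt=np.array([onplane(c,b,a,.030) for a,b in np.argwhere(g)])@u
        gw=P[g];gm=gw[abs(gw[:,2]-.030)<.004]@u
        print(n,r.sum(),g.sum(),"ptr",pr.round(4),"s",(pr@u).round(4),"ptr depth s",np.median(P[r]@u).round(4),"flag plane max",gt.max().round(4),"min",gt.min().round(4),"depth top mid",np.median(gm).round(4),gm.min().round(4),gm.max().round(4))
if __name__=="__main__": meas()
E
python3 meas.py
```

```text
pos [ 0.5484 -0.156   0.1364] yawY -92.68 tilt [-0.0002 -0.0004] q6 1.296 F [-13.1   5.3  14.2] T [1.19 2.73 0.44] g 0.32
top 30 63 ptr [ 0.6727 -0.0756  0.041 ] s 0.6675 ptr depth s 0.6682 flag plane max 0.6501 min 0.6353 depth top mid 0.6436 0.6373 0.6507
scene 15 43 ptr [ 0.6725 -0.0607  0.041 ] s 0.6682 ptr depth s 0.6699 flag plane max 0.6536 min 0.6397 depth top mid 0.6478 0.6399 0.6564
```

Request:
drive_tool(moves="-0.006 0.003 0 0 0 -0.023 0;0 0 0 0 0 -0.023 0;0 0 0 0 0 -0.023 0;0 0 0 0 0 -0.023 0;0 0 0 0 0 -0.023 0")

```text
time_s: 13.05
position: [0.5485, -0.1555, 0.1364]
tcp_rot: [-2.912, 1.179, -0.003]
ft_force: [-5.6, 6.2, 10.9]
gripper_width: 0.32
gripper_force: 30.0
```

Request:
drive_tool(moves="0 0 0 0 0 -0.023 0;0 0 0 0 0 -0.023 0;0 0 0 0 0 -0.023 0;0 0 0 0 0 -0.023 0;0 0 0 0 0 -0.023 0")

```text
time_s: 13.55
position: [0.5488, -0.1553, 0.1364]
tcp_rot: [-2.306, 2.131, -0.003]
ft_force: [-2.0, 7.9, 9.7]
gripper_width: 0.322
gripper_force: 30.0
```

Request:
drive_tool(moves="0 0 0 0 0 -0.02 0;0 0 0 0 0 0 0")

```text
time_s: 13.75
position: [0.5489, -0.1552, 0.1364]
tcp_rot: [-2.169, 2.27, -0.003]
ft_force: [-1.5, 6.7, 9.7]
gripper_width: 0.321
gripper_force: 30.0
```

```bash
python3 meas.py;python3 - <<'E'
from h import *
a,_,_=cam("top");b,_,_=cam("scene")
f=lambda i:cv2.resize(i,(400,400),interpolation=cv2.INTER_CUBIC)
cv2.imwrite("pics/f1.png",np.hstack([f(a[195:245,305:355]),f(b[265:315,300:350])]))
E
```

```text
pos [ 0.5489 -0.1552  0.1364] yawY 177.39 tilt [0.0027 0.0001] q6 2.866 F [-1.5  6.7  9.7] T [ 1.6   0.6  -0.11] g 0.321
top 28 59 ptr [ 0.6531 -0.0803  0.041 ] s 0.6477 ptr depth s 0.6488 flag plane max 0.6503 min 0.6353 depth top mid 0.6423 0.6377 0.6509
scene 12 41 ptr [ 0.6527 -0.0625  0.041 ] s 0.6483 ptr depth s 0.6496 flag plane max 0.658 min 0.6418 depth top mid 0.6522 0.6396 0.6572
```

View pics/f1.png

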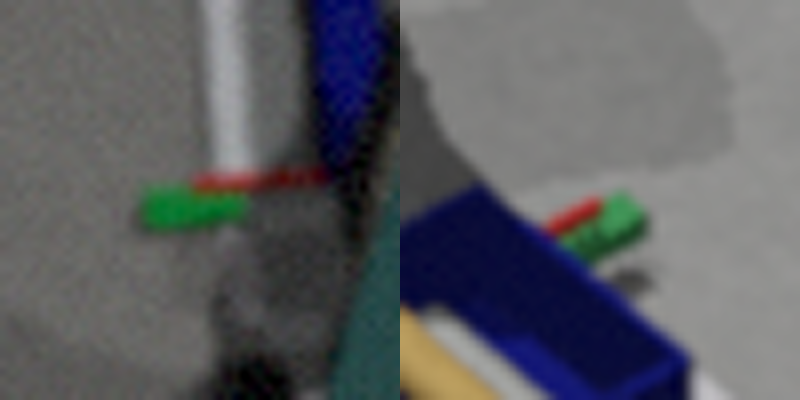

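The pointer overlaps the flag's far edge, at (230,182) against (195,208) in the left crop, so about 3 mm remains. Joint 6 is close to its limit. I'll release, turn back 90° around the grip block, look with the wrist camera and regrip.

Request:
drive_tool(moves="0 0 0.01 0 0 0 0.65;0 0 0 0 0 0 0.65;0 0 0 0 0 0 0.65;0 0 0 0 0 0 0.65;0 0 0 0 0 0 0.65")

```text
time_s: 14.45
position: [0.548, -0.1556, 0.1358]
tcp_rot: [2.175, -2.267, 0.0]
ft_force: [-0.3, 0.5, -0.2]
gripper_width: 0.643
gripper_force: 0.0
```

Request:
drive_tool(moves="0 0 0 0 0 0.023 0.65;0 0 0 0 0 0.023 0.65;0 0 0 0 0 0.023 0.65;0 0 0 0 0 0.023 0.65;0 0 0 0 0 0.023 0.65")

```text
time_s: 14.95
position: [0.5481, -0.1556, 0.1358]
tcp_rot: [2.84, -1.343, 0.0]
ft_force: [0.0, 0.6, -0.4]
gripper_width: 0.648
gripper_force: 0.0
```

Request:
drive_tool(moves="0 0 0 0 0 0.023 0.65;0 0 0 0 0 0.023 0.65;0 0 0 0 0 0.023 0.65;0 0 0 0 0 0.023 0.65;0 0 0 0 0 0.023 0.65")

```text
time_s: 15.45
position: [0.5481, -0.1556, 0.1358]
tcp_rot: [3.131, -0.252, -0.0]
ft_force: [0.2, -0.0, 1.1]
gripper_width: 0.652
gripper_force: 0.0
```

Request:
drive_tool(moves="0 0 0 0 0 0.02 0.65;0 0 0 0 0 0 0.65;0 0 0 0 0 0 0.65")

```text
time_s: 15.75
position: [0.5481, -0.1556, 0.1358]
tcp_rot: [3.141, -0.071, -0.0]
ft_force: [-0.4, 0.6, -0.2]
gripper_width: 0.65
gripper_force: 0.0
```

```bash
python3 meas.py;python3 - <<'E'
from h import *
im,d,c=cam("wrist");cv2.imwrite("pics/w4.png",im);np.savez("w4.npz",im=im,d=d,M=c[3])
P=pts(c,d);H,S,V=cv2.split(cv2.cvtColor(im,cv2.COLOR_BGR2HSV));u=np.array([np.cos(np.radians(3.13)),np.sin(np.radians(3.13)),0])
reg=(P[...,0]>.6)&(P[...,0]<.72)&(P[...,1]>-.12)&(P[...,1]<-.02)
r=((H<8)|(H>172))&(S>110)&(V>50)&reg;g=(H>45)&(H<85)&(S>100)&reg
for k,m,lo in(("ptr",r,.038),("flag",g,.027)):
    t=P[m&(P[...,2]>lo)];print(k,len(t),np.percentile(t@u,[2,50,98]).round(4) if len(t) else 0,np.median(t[:,2]) if len(t) else 0, cv2.minAreaRect(t[:,:2].astype(np.float32)) if len(t) else 0)
E
```

```text
pos [ 0.5481 -0.1556  0.1358] yawY -92.59 tilt [-0.0001 -0.    ] q6 1.295 F [-0.4  0.6 -0.2] T [-0.02  0.17 -0.  ] g 0.65
top 26 58 ptr [ 0.6533 -0.0801  0.041 ] s 0.6479 ptr depth s 0.6486 flag plane max 0.6501 min 0.6351 depth top mid 0.6425 0.6374 0.6509
scene 12 41 ptr [ 0.6527 -0.0625  0.041 ] s 0.6483 ptr depth s 0.6491 flag plane max 0.658 min 0.6418 depth top mid 0.651 0.6422 0.6567
ptr 377 [0.6459 0.6477 0.6498] 0.04386693706127537 ((0.6531106233596802, -0.07746299356222153), (0.004078350029885769, 0.04482455924153328), 3.0868232250213623)
flag 827 [0.6374 0.6428 0.6502] 0.030746394935110388 ((0.6471338868141174, -0.05675062537193298), (0.038303494453430176, 0.013745437376201153), 88.1410903930664)
```

View pics/w4.png

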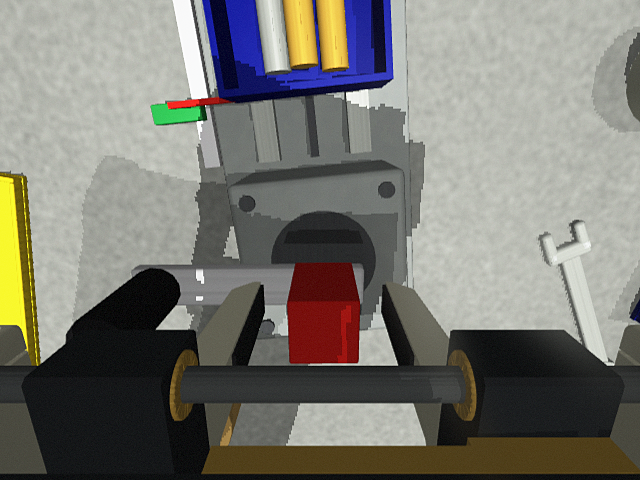

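The wrist view shows the pointer at (195,103) over the far part of the flag at (178,113). It needs to go 4.3 mm further, or about 19°. Regripping.

Request:
drive_tool(moves="0 0 0 0 0 0 0;0 0 0 0 0 0 0;0 0 0 0 0 0 0;0 0 0 0 0 0 0;0 0 0 0 0 0 0")

```text
time_s: 16.4
position: [0.5481, -0.1557, 0.1358]
tcp_rot: [3.141, -0.065, -0.0]
ft_force: [0.4, -1.0, -0.3]
gripper_width: 0.315
gripper_force: 30.0
```

Request:
drive_tool(moves="0 0 0 0 0 0 0;0 0 0 0 0 -0.018 0;0 0 0 0 0 -0.018 0;0 0 0 0 0 -0.018 0;0 0 0 0 0 0 0")

```text
time_s: 16.9
position: [0.5481, -0.1554, 0.1358]
tcp_rot: [-3.084, 0.597, -0.0]
ft_force: [0.6, 0.5, -0.5]
gripper_width: 0.321
gripper_force: 30.0
```

```bash
cat > mw.py <<'E'
from meas import *
st()
im,d,c=cam("wrist");P=pts(c,d);H,S,V=cv2.split(cv2.cvtColor(im,cv2.COLOR_BGR2HSV))
reg=(P[...,0]>.6)&(P[...,0]<.72)&(P[...,1]>-.12)&(P[...,1]<-.02)
r=((H<8)|(H>172))&(S>110)&(V>50)&reg;g=(H>45)&(H<85)&(S>100)&reg
for k,m,lo in(("ptr",r,.038),("flag",g,.027)):
    t=P[m&(P[...,2]>lo)];print(k,len(t),np.percentile(t@u,[2,50,98]).round(4) if len(t) else 0)
meas()
E
python3 mw.py
```

```text
pos [ 0.5481 -0.1554  0.1358] yawY -111.91 tilt [0.0001 0.0002] q6 1.632 F [ 0.6  0.5 -0.5] T [0.06 0.03 0.05] g 0.321
ptr 329 [0.6416 0.6433 0.6455]
flag 679 [0.6373 0.6422 0.6508]
pos [ 0.5482 -0.1554  0.1359] yawY -111.67 tilt [0.0002 0.0002] q6 1.628 F [ 1.1 -0.1 -0.3] T [ 0.15 -0.05 -0.01] g 0.321
top 13 48 ptr [ 0.6485 -0.0741  0.041 ] s 0.6435 ptr depth s 0.6427 flag plane max 0.65 min 0.6349 depth top mid 0.6412 0.6372 0.6498
scene 13 50 ptr [ 0.6486 -0.063   0.041 ] s 0.6442 ptr depth s 0.6458 flag plane max 0.658 min 0.6402 depth top mid 0.6484 0.6406 0.6564
```

The pointer is at 0.6434 and the flag's middle at 0.6437, so it's aligned. I'll ease the crank back within its slack and lift it off.

Request:
drive_tool(moves="0 0 0 0 0 0.01 0;0 0 0.05 0 0 0 0;0 0 0.1 0 0 0 0;0 0 0.2 0 0 0 0;0 0 0.4 0 0 0 0")

```text
time_s: 17.55
position: [0.5468, -0.1552, 0.2244]
tcp_rot: [-3.101, 0.498, 0.009]
ft_force: [0.5, -0.3, -4.0]
gripper_width: 0.321
gripper_force: 30.0
```

```bash
python3 mw.py
```

```text
pos [ 0.5468 -0.1552  0.2244] yawY -108.24 tilt [-0.0052  0.0016] q6 1.568 F [ 0.5 -0.3 -4. ] T [-0.07  0.06  0.02] g 0.321
ptr 164 [0.6418 0.6436 0.6455]
flag 387 [0.6377 0.6422 0.6508]
pos [ 0.549  -0.1559  0.2355] yawY -108.24 tilt [ 0.0062 -0.0021] q6 1.568 F [-1.2  0.5  7.4] T [-0.06  0.19 -0.05] g 0.323
top 5 47 ptr [ 0.6487 -0.0733  0.041 ] s 0.6438 ptr depth s 0.6426 flag plane max 0.6501 min 0.6349 depth top mid 0.6416 0.6374 0.6501
scene 11 48 ptr [ 0.6488 -0.0619  0.041 ] s 0.6445 ptr depth s 0.6465 flag plane max 0.658 min 0.6402 depth top mid 0.6486 0.6396 0.6567
```

Request:
drive_tool(moves="0.008 0.221 0 0 0 0.0223 0;0.008 0.221 0 0 0 0.0223 0;0.008 0.221 0 0 0 0.0223 0;0.008 0.221 0 0 0 0.0223 0;0.008 0.221 0 0 0 0.0223 0")

```text
time_s: 18.2
position: [0.5523, -0.0219, 0.2247]
tcp_rot: [-3.082, -0.606, 0.003]
ft_force: [0.3, 0.8, -4.4]
gripper_width: 0.323
gripper_force: 30.0
```

Request:
drive_tool(moves="0.008 0.221 0 0 0 0.0223 0;0.008 0.221 0 0 0 0.0223 0;0.008 0.221 0 0 0 0.0223 0;0.008 0.221 0 0 0 0.0223 0;0.008 0.221 0 0 0 0.0223 0")

```text
time_s: 18.7
position: [0.5571, 0.1107, 0.2247]
tcp_rot: [-2.687, -1.627, 0.003]
ft_force: [0.2, -0.6, -4.0]
gripper_width: 0.32
gripper_force: 30.0
```

Request:
drive_tool(moves="0.008 0.221 0 0 0 0.0223 0;0.008 0.221 0 0 0 0.0223 0;0 0 -0.4 0 0 0 0;0 0 -0.4 0 0 0 0;0 0 0 0 0 0 0")

```text
time_s: 19.2
position: [0.5561, 0.1621, 0.1224]
tcp_rot: [-2.435, -1.977, 0.016]
ft_force: [-0.8, 0.2, -3.9]
gripper_width: 0.323
gripper_force: 30.0
```

```bash
python3 st.py
python3 - <<'E'
from h import *
im,d,c=cam("wrist");cv2.imwrite("pics/w5.png",im)
E
```

```text
pos [0.5561 0.1621 0.1224] yawY -11.87 tilt [-0.0109 -0.0027] q6 0.447 F [-0.8  0.2 -3.9] T [-0.14  0.08  0.02] g 0.323
```

View pics/w5.png

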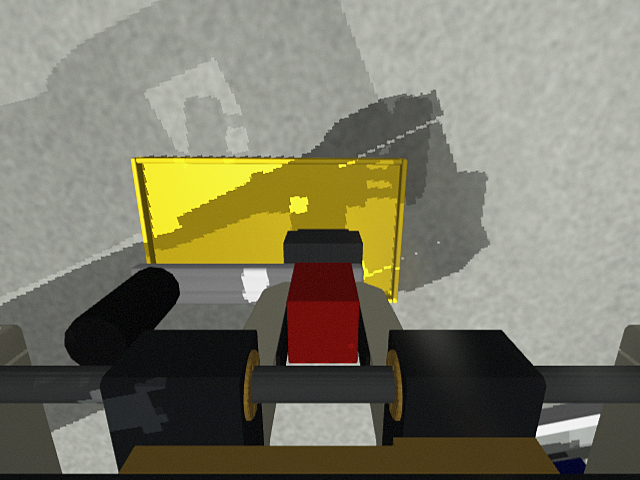

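The crank is aligned with the tray: hub at (323,245) over the floor, arm running along the tray. Lowering.

Request:
drive_tool(moves="0 0 -0.3 0 0 0 0;0 0 -0.2 0 0 0 0;0 0 -0.05 0 0 0 0;0 0 0 0 0 0 0;0 0 0 0 0 0 0")

```text
time_s: 19.75
position: [0.5607, 0.1629, 0.0664]
tcp_rot: [2.438, 1.979, 0.004]
ft_force: [1.2, -0.7, -3.5]
gripper_width: 0.323
gripper_force: 30.0
```

```bash
python3 st.py
```

```text
pos [0.5607 0.1629 0.0664] yawY -11.88 tilt [0.0026 0.0006] q6 0.446 F [ 1.2 -0.7 -3.5] T [-0.11  0.04 -0.02] g 0.323
```

Request:
drive_tool(moves="0 0 -0.03 0 0 0 0;0 0 -0.03 0 0 0 0;0 0 -0.02 0 0 0 0;0 0 0 0 0 0 0;0 0 0 0 0 0 0")

```text
time_s: 20.25
position: [0.5599, 0.1628, 0.0548]
tcp_rot: [2.439, 1.98, 0.001]
ft_force: [-0.3, 0.0, 3.2]
gripper_width: 0.318
gripper_force: 30.0
```

Request:
drive_tool(moves="0 0 -0.01 0 0 0 0;0 0 0 0 0 0 0;0 0 0 0 0 0 0")

```text
time_s: 20.55
position: [0.56, 0.1629, 0.0547]
tcp_rot: [2.439, 1.98, 0.002]
ft_force: [-5.4, -0.5, 15.1]
gripper_width: 0.32
gripper_force: 30.0
```

```bash
python3 st.py
```

```text
pos [0.56   0.1629 0.0547] yawY -11.86 tilt [0.0011 0.0004] q6 0.446 F [-5.4 -0.5 15.1] T [-0.35  1.53 -0.01] g 0.32
```

Contact with the floor. Relaxing, opening and rising.

Request:
drive_tool(moves="0 0 0.01 0 0 0 0;0 0 0 0 0 0 0.8;0 0 0 0 0 0 0.8;0 0 0 0 0 0 0.8;0 0 0 0 0 0 0.8")

```text
time_s: 21.05
position: [0.5596, 0.1627, 0.0541]
tcp_rot: [-2.439, -1.98, 0.0]
ft_force: [0.3, -0.5, -0.1]
gripper_width: 0.617
gripper_force: 0.0
```

Request:
drive_tool(moves="0 0 0 0 0 0 0.8;0 0 0 0 0 0 0.8;0 0 0.1 0 0 0 0.8;0 0 0.2 0 0 0 0.8;0 0 0.4 0 0 0 0.8")

```text
time_s: 21.55
position: [0.5582, 0.1624, 0.137]
tcp_rot: [-2.437, -1.979, 0.007]
ft_force: [0.5, -1.0, -0.0]
gripper_width: 0.802
gripper_force: 0.0
```

Request:
drive_tool(moves="0 0 0.4 0 0 0 0.8;0 0 0.4 0 0 0 0.8;-0.3 0.2 0 0 0 0 0.8;-0.3 0.2 0 0 0 0 0.8;-0.3 0.2 0 0 0 0 0.8")

```text
time_s: 22.05
position: [0.4503, 0.2351, 0.2354]
tcp_rot: [2.44, 1.979, 0.002]
ft_force: [0.3, 1.6, 0.2]
gripper_width: 0.801
gripper_force: 0.0
```

Request:
drive_tool(moves="-0.3 0.2 0 0 0 0 0.8;-0.3 0.2 0 0 0 0 0.8;0 0 0 0 0 0 0.8;0 0 0 0 0 0 0.8")

```text
time_s: 22.45
position: [0.3791, 0.2831, 0.2353]
tcp_rot: [2.437, 1.982, 0.002]
ft_force: [0.6, 1.3, 0.3]
gripper_width: 0.798
gripper_force: 0.0
```

Run:
```python
from meas import *
meas()
im,d,c=cam("scene");P=pts(c,d);H,S,V=cv2.split(cv2.cvtColor(im,cv2.COLOR_BGR2HSV))
r=((H<8)|(H>172))&(S>120)&(V>50)&(abs(P[...,0]-.55)<.12)&(abs(P[...,1]-.17)<.09)
t=P[r];print("red",len(t),np.percentile(t[:,2],95),t[t[:,2]>.085].mean(0))
cv2.imwrite("pics/end.png",cv2.resize(im[160:400,200:520],None,fx=2.5,fy=2.5))
```

```text
pos [0.3791 0.2831 0.2353] yawY -11.75 tilt [0.0014 0.0007] q6 0.793 F [0.6 1.3 0.3] T [-0.09  0.05 -0.05] g 0.798
top 26 45 ptr [ 0.6489 -0.0836  0.041 ] s 0.6434 ptr depth s 0.6432 flag plane max 0.6501 min 0.6351 depth top mid 0.6419 0.6375 0.6503
scene 13 49 ptr [ 0.6486 -0.063   0.041 ] s 0.6442 ptr depth s 0.6465 flag plane max 0.658 min 0.6402 depth top mid 0.6494 0.642 0.656
red 236 0.09224947105205389 [0.56534131 0.16308512 0.08948028]
```

View pics/end.png

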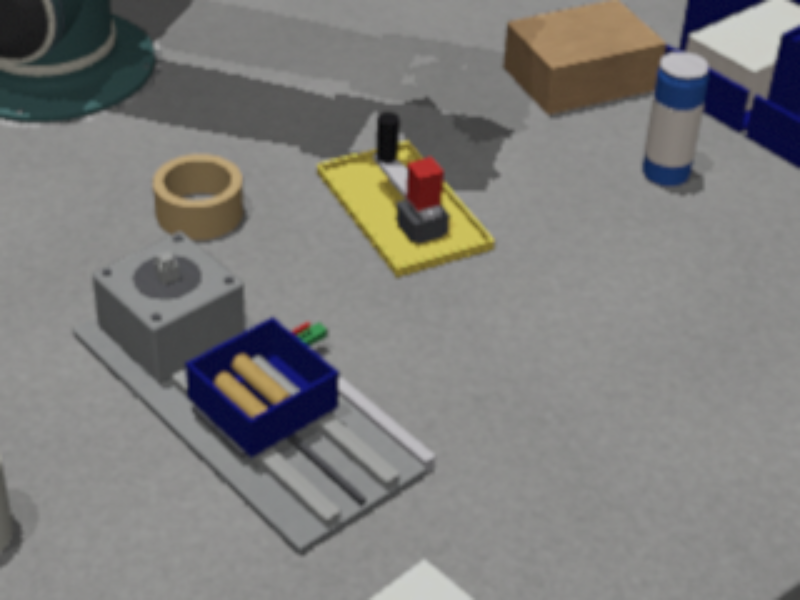

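The crank stands upright in the tray, with its hub at (422,220) and knob at (388,138). The pointer is over the flag at (308,333), and the robot is clear of everything.

```bash
python3 -c "
from workcell import bot
print(bot.close_job())"
```

```text
the job is handed in; nothing more can be done
None
```

I handed the job in at about 22.5 s: the pointer measured within about 1 mm of the flag's middle, the crank is back upright in the yellow tray, and the robot touches nothing; the hand-in returned no verdict.

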